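# Seat the reference disc in the light box stage

## Task

Slide the violet reference disc along the metal stage plate of the light box, without lifting it off the plate and without forcing it, until it drops flat into the shallow round pocket; the plate was fixed on by hand, so the pocket is not exactly at its marked place and has to be felt for. Then swing the yellow clip over the disc's rim until it meets its stop, let go, and leave everything else as it stands.

Things in the scene. Friction and masses are not known exactly. Their poses are not given: they have to be found in the camera images.
- lightbox: White light box, 250 (x) x 350 (y) x 45 mm, fixed. Origin: centre of its underside; x away from the robot, y along its long side, z up. On it is locked an aluminium stage plate, 130 (x) x 260 (y) x 10 mm, upper face 55 mm above the bench, with one round pocket 75 mm across, 4 mm deep, chamfered 1 mm. The disc starts on the plate, on the -y side of the pocket.
- pocket_nominal (a point): Nominal centre of the pocket's mouth, at the height of the plate's upper face: box frame (0, 45, 55) mm. The plate with its real pocket sits up to 8 mm off it in box x and up to 15 mm in box y, either way; the true place is not given. Axes as the light box.
- disc_grip (a point): Centre of the black knob of the loose violet disc (0.2 to 0.33 kg): steel, 72 mm across, 6 mm thick, with an upright round knob on its middle, 20 mm across, 26 mm tall. Point on the axis (z), 19 mm up: 19 mm above the plate while sliding, 15 mm when seated, 1.5 mm play all round. Near the pocket it first tips, low edge towards the pocket's centre. Do not press or jam it with over 12 N.
- clip (a joint): Yellow clip on an upright pivot on the light box, turning level: 0 rad = parked, arm along box +y; grows clockwise from above to its stop at 1.6, arm along box +x over the seated disc's rim. Starts between 0 and 0.3, stays where left (stiff: about 1.2 N at the peg). It passes 3.5 mm above the plate: clears a seated disc, strikes one not seated.
- clip_peg (a point): Middle of the upright black peg on the clip arm, 12 mm across, 26 mm tall (this point is 13 mm above the arm's top face), 42 mm from the pivot axis. The arm is 12 mm wide, 4 mm thick and reaches 76 mm from the pivot, ending in a cross-bar 40 mm wide.
- clip_pivot (a point): Pivot axis of the clip at the clip's underside: box frame (-100, 45, 58.5) mm.
- dropper: Small amber dropper bottle with a red cap, 26 mm across, 65 mm tall, standing on the light box; origin at its base. Leave alone.
- saline: Clear bottle with a blue cap, 64 mm across, 170 mm tall; origin at its base. Leave alone.
- reagent: Glass bottle with a white cap, 56 mm across, 120 mm tall; origin at its base. Leave alone.
- carton: Cardboard carton with a green band, 50 x 75 x 110 mm; origin at its base. Leave alone.
- spare_disc: Spare disc of the same make with an orange face, lying on the bench; origin under its centre. Leave alone.
- pipette: White hand pipette lying on the bench, about 240 mm long; origin under its body. Leave alone.
- tiprack: Orange box of pipette tips, 85 x 125 x 54 mm; origin at its base. Leave alone.
There are look-alikes about, which are no part of the job. Leave any pink look-alike of the part that bears disc_grip alone.

How it is judged:
On the way:
1. the disc lies flat in the pocket while the clip is still open (below 0.8 rad) (z of disc_grip in the frame of lightbox between 0.0685 and 0.0712 m and angle between disc_grip's own z axis and vertical below 0.035 rad and horizontal distance between disc_grip and pocket_nominal below 0.02 m and value of joint clip below 0.8 rad), for 0.2 s.
At the end, for the whole second after the job is handed in: The disc lies at rest flat in the pocket (its grip point within 1.2 mm of 15 mm above the plate's upper face, tilt under 2 degrees, within 20 mm of the pocket's nominal centre) and the clip is swung over it beyond 1.45 rad; everything released (z of disc_grip in the frame of lightbox between 0.0685 and 0.0712 m and angle between disc_grip's own z axis and vertical below 0.035 rad and horizontal distance between disc_grip and pocket_nominal below 0.02 m and value of joint clip above 1.45 rad and linear speed of disc below 0.02 m/s); the robot touches nothing.
It fails at once if the disc is lifted more than 8 mm off the stage plate (z of disc_grip in the frame of lightbox above 0.082 m).
It fails at once if the disc is forced: pressed or jammed against the light box, its plate or its clip with more than 12 N (contact force between disc and lightbox above 12 N).
It fails at once if a bystander is pushed more than 15 mm (distance of any of dropper, saline, reagent, carton, spare_disc, pipette, tiprack from where it was at the start of the episode above 0.015 m).
It also fails if it takes over 64 s, if anything falls off the work surface, if the arm or the gripper's body presses on something with over 40 N, if the wrist force passes 120 N, or if a joint passes its speed limit or range.

## Robot

A 6-joint arm with a two-finger parallel gripper is mounted at the origin on the work surface. World frame = base frame: x ahead of the robot, y to its left, z up, the work surface at z = 0. Lengths are in m, angles in rad, forces in N, time in s.
With the tool pointing down it reaches from about 0.325 to 0.925 m from the base axis. Payload 3.1 kg.
Tool frame: the origin (TCP) lies between the finger pads; the fingertips stand 14 mm ahead of it and the grasp point (between the pads) lies 5 mm behind it; x points along the fingers, y is the direction in which the jaws open and shut, and the axes are right-handed (so a half turn about x gives the same grasp; the last joint's range is limited). The gripper opens to 85 mm and grips with 20 to 120 N. Pads are 22 mm wide; open, the fingers measure 114 mm over their backs; the gripper's body (76 mm by 85 mm) begins 54 mm behind the grasp point. The pads swing forward as they close: fully open they stand 13 mm farther back than shut.
Start: joints at [-1.272, 0.217, 1.613, -0, 1.311, -0.112], TCP at [0.25, -0.573, 0.245] pointing down, gripper open.
Joint ranges: [-2.75, 2.75], [-0.78, 2.1], [0.31, 2.55], [-1.13, 4.27], [0.13, 2.63], [-2.58, 2.58]. Speed limits (rad/s): [2.79, 2.79, 3.14, 3.14, 3.14, 3.14].

## Interface

Orientations are given as a unit quaternion [w, x, y, z].
In Python, from cell import monitor, eyes, sign_off gives the robot as it stands. The module is installed in compiled form; this text tells all that it offers.
- The arm moves only by the tool play_rows, never from a script. Its argument "rows" is a list of rows, each a list of 3 entries, a list of its own where there are three numbers: the turn, a rotation vector about the tool's x, y, z in degrees, then the shift along the tool's x, y, z in mm, then the finger opening in mm, from 0 to 85.4. In form: [[[rx, ry, rz], [x, y, z], fingers], ...]. A call has 1 to 12 rows; each row is the pose to reach, as a shift and turn from the pose measured when the call began, along the tool's axes at that moment; what a row does not reach only later rows make up. A row lasts 1/10 s, in which the tool goes at most 50 mm and 8.59 degrees, less where a joint would pass 70% of its speed; a pose out of reach is approached as far as the arm can. A call with a gripper value outside its range is refused whole. The fingers move at their own pace and stop on an object; the grip force is fixed at half the most. Time passes only in rows, so rows that repeat a pose let the fingers close. It gives the time, the measured TCP pose, the force and the opening at its end, in the units of the state.
- monitor.sense(): the state, without advancing time (a new reading comes with each control period).
- eyes.get_image(name): name is "side" or "top" or "wrist"; returns a dict with "pixels" (400x640x3 uint8, blue, green, red), "fov_y" (degrees; the focal length in pixels is half the picture's height over the tangent of half this angle, whatever the lens; pixels are square), "cx", "cy" (the principal point, pixels), "k1" (the pictures are not rectified: a ray, as slopes to the right and down, at radius r is drawn at 1 + k1 r^2 times it, then the intrinsics apply), "T" (4x4, takes a point from camera to world coordinates); the wrist camera has in their place "hand_eye" (4x4, takes a point from camera to tool coordinates, whose origin is the TCP and whose axes are the tool frame's). Camera axes: x right, y down, z forward; pixel columns grow to the right and rows downward; lengths in m; the calibration is good to about 2 mm. A picture is of the moment at which its call begins: read the wrist's pose just before it. There is no depth.
- sign_off(): hands the job in, once; it reports no verdict.
The state is a dict: "time_s": time; "joints": joint angles; "dq": joint speeds; "joint_efforts": joint torques, N m; "tcp_pos": TCP position; "orientation": TCP orientation; "ft_force": force on the tool from outside, world axes, zero at the start; "torque": the same for the moment, N m; "width": finger opening in m.
Only numpy, scipy, OpenCV 4.12 (cv2) and the standard library are available. Lean on these libraries where they do the work, as an engineer would, in place of code of your own. Each camera call takes 0.05 s, during which the arm holds its last target. There are 200 camera calls.

## Working session

There is one attempt and no reset: what is moved stays moved. The work goes in short steps, Python scripts to look and compute and a tool call to move; the robot and the scene stay as the last step left them, time stands still between calls to the robot, and variables do not carry over. Pictures are saved under pics/ and viewed, about 8 in all and at most 12, crops included, and the job is handed in when it is done.

Besides the shell and the picture viewer there is one more tool, called after "Call:" in YAML: its name, and indented under it one key for each argument. play_rows: Moves the arm, as the interface text tells. Its arguments: {"type":"object","properties":{"rows":{"type":"array","items":{"type":"array"}}},"required":["rows"]}

```bash
mkdir -p pics
cat > h.py <<'E'
import numpy as np, cv2
from cell import monitor, eyes, sign_off
from scipy.spatial.transform import Rotation as R
def tcp(s=None):
    s=s or monitor.sense(); q=s["orientation"]; T=np.eye(4)
    T[:3,:3]=R.from_quat([q[1],q[2],q[3],q[0]]).as_matrix(); T[:3,3]=s["tcp_pos"]; return T
def shot(name):
    P=tcp(); d=eyes.get_image(name); d["W"]=d["T"] if "T" in d else P@np.array(d["hand_eye"]); d["W"]=np.array(d["W"]); return d
def K(d):
    f=200/np.tan(np.radians(d["fov_y"])/2); return np.array([[f,0,d["cx"]],[0,f,d["cy"]],[0,0,1.]])
def rays(d,uv):
    uv=np.array(uv,float).reshape(-1,1,2)
    n=cv2.undistortPoints(uv,K(d),np.array([d["k1"],0,0,0.]))[:,0]
    return d["W"][:3,3], np.c_[n,np.ones(len(n))]@d["W"][:3,:3].T
def onplane(d,uv,z):
    o,r=rays(d,uv); return o+r*((z-o[2])/r[:,2])[:,None]
def proj(d,X):
    W=np.linalg.inv(d["W"]); rv=cv2.Rodrigues(W[:3,:3])[0]
    return cv2.projectPoints(np.array(X,float).reshape(-1,1,3),rv,W[:3,3],K(d),np.array([d["k1"],0,0,0.]))[0][:,0]
def tool(v): # world vector m -> tool mm
    return tcp()[:3,:3].T@np.array(v)*1000
E
python3 - <<'E'
from h import *
s=monitor.sense(); print(s)
a=shot("top");b=shot("side")
for n,d in(("top",a),("side",b)):
    cv2.imwrite(f"pics/{n}0.png",d["pixels"]); print(n,d["fov_y"],d["cx"],d["cy"],d["k1"],d["W"].round(3).tolist())
E
```

```text
{'time_s': 0.0, 'joints': array([-1.27220216e+00,  2.17770852e-01,  1.61494469e+00,  2.35787004e-05,
        1.31129572e+00, -1.12195416e-01]), 'dq': array([-0.00024085,  0.00017395, -0.00028951, -0.00091514,  0.00210153,
       -0.00034049]), 'joint_efforts': array([-5.89848114e-04, -3.96848881e+01, -3.03853047e+01, -9.69760208e-05,
        9.76580690e-03,  1.12928257e-05]), 'tcp_pos': array([ 0.24937938, -0.57223385,  0.24395236]), 'orientation': array([-0.14336267, -0.69217215, -0.14506696,  0.69231527]), 'ft_force': array([-0.13466258, -0.16342434,  0.45303269]), 'torque': array([-0.01072204,  0.03855384,  0.06562013]), 'width': 0.08555369854403376}
top 45.084555513584895 321.63148065144765 188.65403606237643 -0.01623997340840779 [[-0.009, -0.992, 0.125, 0.328], [-1.0, 0.009, -0.003, -0.029], [0.002, -0.125, -0.992, 1.666], [0.0, 0.0, 0.0, 1.0]]
side 50.58050283068604 326.6890178503703 189.72041565470664 0.015875667953001243 [[-0.998, -0.035, 0.045, 0.483], [-0.057, 0.524, -0.85, 1.049], [0.006, -0.851, -0.525, 0.756], [0.0, 0.0, 0.0, 1.0]]
```

View pics/top0.png

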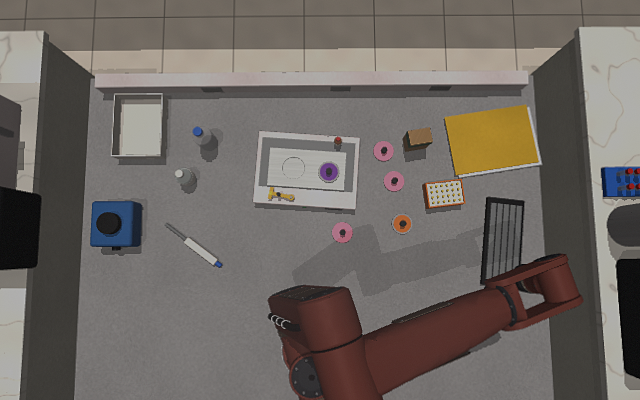

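View pics/side0.png

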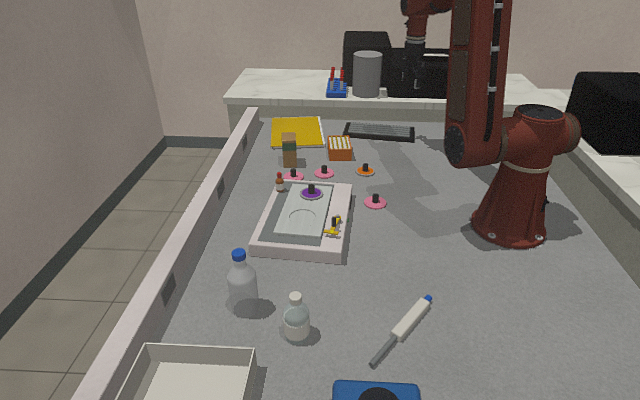

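The top view shows the violet disc at (329,172), on the plate. Things it could be taken for are the pink discs at (384,151), (394,181) and (342,232), and the orange spare at (402,224). The violet one on the light box is my choice. The pocket ring is at about (293,168), the clip at (280,194) and the dropper at (338,140).

Run:
```python
from h import *
d=shot("top"); im=d["pixels"]
hsv=cv2.cvtColor(im,cv2.COLOR_BGR2HSV)
def cen(m,box):
    z=np.zeros_like(m); x0,y0,x1,y1=box; z[y0:y1,x0:x1]=m[y0:y1,x0:x1]
    n,l,s,c=cv2.connectedComponentsWithStats(z); i=1+np.argmax(s[1:,4]); return c[i],s[i],(l==i)
box=(245,120,370,220)
c,s,_=cen(cv2.inRange(hsv,(125,80,40),(150,255,255)),box); print("violet",c,s, onplane(d,c,0.061))
c,s,_=cen(cv2.inRange(hsv,(20,100,80),(32,255,255)),box); print("yellow",c,s, onplane(d,c,0.0625))
c,s,m=cen(cv2.inRange(im,(175,175,175),(255,255,255)),box)
cn=max(cv2.findContours(m.astype(np.uint8),cv2.RETR_EXTERNAL,cv2.CHAIN_APPROX_NONE)[0],key=cv2.contourArea)
r=cv2.minAreaRect(cn); print(r); P=onplane(d,cv2.boxPoints(r),0.045); print(P, P.mean(0), np.linalg.norm(P-np.roll(P,1,0),axis=1))
cr=cv2.resize(im[120:220,245:370],None,fx=6,fy=6,interpolation=cv2.INTER_CUBIC); cv2.imwrite("pics/crop1.png",cr)
```

```text
violet [328.32352941 171.29901961] [320 163  18  18 204] [[ 0.58868883 -0.05681302  0.061     ]]
yellow [271.30645161 192.83870968] [268 187   9  12  62] [[0.51716579 0.13500321 0.0625    ]]
((320.5243835449219, 191.13497924804688), (25.011144638061523, 1.3968991041183472), 3.814074993133545)
[[ 0.52435073  0.01251183  0.045     ]
 [ 0.52910537  0.01216872  0.045     ]
 [ 0.52264463 -0.07233147  0.045     ]
 [ 0.51789396 -0.0719578   0.045     ]] [ 0.52349867 -0.02990218  0.045     ] [0.08471604 0.00476699 0.08474682 0.00476534]
```

View pics/crop1.png

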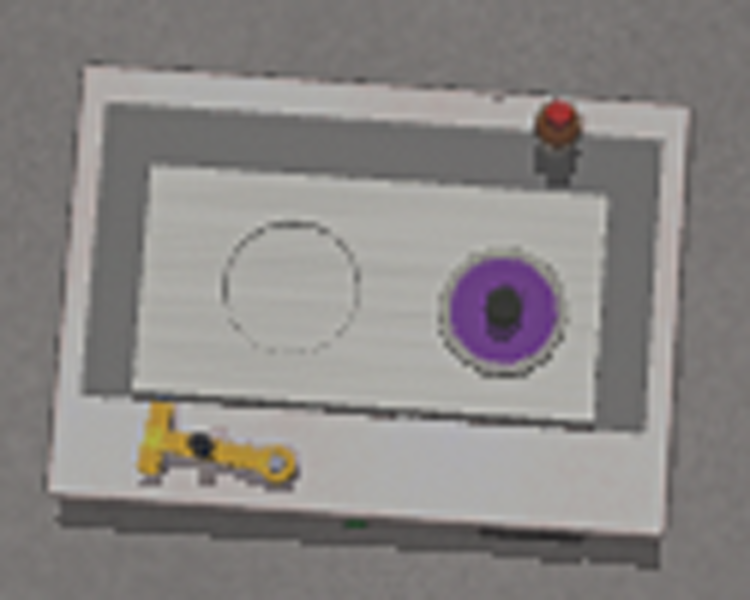

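The crop shows the violet disc's face at crop (502,311) and the pocket ring at (291,288). The clip pivot is at (278,463), its peg at (200,445), and the dropper sits at the far right-hand side, clear of the route. I'll compute the box frame.

```bash
cat >> h.py <<'E'
C=lambda p:np.array(p,float)/6+[245-5/12,120-5/12]
E
python3 - <<'E'
from h import *
d=shot("top")
P=onplane(d,C([(85,67),(690,107),(665,533),(50,492)]),0.045)
print(P.round(4).tolist(), np.linalg.norm(P-np.roll(P,1,0),axis=1))
c=P.mean(0); 
Q=np.array([[.125,.175],[.125,-.175],[-.125,-.175],[-.125,.175]])
A=P[:,:2]-c[:2]; th=np.arctan2((Q[:,0]*A[:,1]-Q[:,1]*A[:,0]).sum(),(Q*A).sum()); print("center",c,"yaw",np.degrees(th))
Rm=np.array([[np.cos(th),-np.sin(th)],[np.sin(th),np.cos(th)]])
f=lambda p,z:(lambda X:print(X.round(4),((X[:2]-c[:2])@Rm*1000).round(1)))(onplane(d,C(p),z)[0])
for n,p,z in(("pocket",(291,288),.055),("disc",(502,308),.061),("pivot",(280,463),.0625),("peg",(200,445),.0885),("dropper",(560,112),.065)): print(n,end=" ");f(p,z)
print("pocket nominal",c[:2]+Rm@[0,.045],"pivot",c[:2]+Rm@[-.1,.045])
print("TCP",tcp().round(3))
E
```

```text
[[0.7348, 0.1808, 0.045], [0.7082, -0.1659, 0.045], [0.4637, -0.1471, 0.045], [0.4901, 0.1988, 0.045]] [0.24544875 0.34771731 0.24524768 0.34689739]
center [0.59920264 0.01668304 0.045     ] yaw -4.349917854878013
pocket [0.6035 0.0623 0.055 ] [ 0.8 45.8]
disc [ 0.59   -0.0566  0.061 ] [ -3.6 -73.7]
pivot [0.5034 0.0682 0.0625] [-99.5  44.1]
peg [0.5109 0.1106 0.0885] [-95.2  86.9]
dropper [ 0.7013 -0.0906  0.065 ] [109.9 -99.2]
pocket nominal [0.60261578 0.06155341] pivot [0.50290384 0.06913816]
TCP [[-0.     0.399 -0.917  0.25 ]
 [ 0.001 -0.917 -0.399 -0.573]
 [-1.    -0.002 -0.     0.244]
 [ 0.     0.     0.     1.   ]]
```

Call:
play_rows:
  rows:
    - [[0, 0, 0], [-16, -369, -537], 85]
    - [[0, 0, 0], [-16, -369, -537], 85]
    - [[0, 0, 0], [-16, -369, -537], 85]
    - [[0, 0, 0], [-16, -369, -537], 85]
    - [[30, 0, 0], [-16, -369, -537], 60]
    - [[30, 0, 0], [-16, -369, -537], 30]
    - [[30, 0, 0], [-16, -369, -537], 30]
    - [[30, 0, 0], [-16, -369, -537], 30]
    - [[30, 0, 0], [-16, -369, -537], 30]
    - [[30, 0, 0], [-16, -369, -537], 30]
    - [[30, 0, 0], [-16, -369, -537], 30]
    - [[30, 0, 0], [-16, -369, -537], 30]

```text
time_s: 1.4
tcp_pos: [0.5605, -0.0735, 0.2595]
orientation: [0.04, -0.706, 0.039, 0.706]
ft_force: [0.9, -1.2, 0.6]
width: 0.03
```

Call:
play_rows:
  rows:
    - [[0, 0, 0], [0, 0, 0], 30]

```text
time_s: 1.5
tcp_pos: [0.5626, -0.0685, 0.2597]
orientation: [-0.039, 0.707, -0.036, -0.706]
ft_force: [0.4, -0.4, -0.1]
width: 0.0303
```

Run:
```python
from h import *
print(tcp().round(4)); d=shot("wrist"); print(d["fov_y"],d["k1"],np.array(d["hand_eye"]).round(3).tolist(), monitor.sense()["time_s"])
cv2.imwrite("pics/w1.png",d["pixels"]); print(proj(d,[[.59,-.0566,.061],[.6035,.0623,.055]]))
```

```text
[[ 0.0014 -0.106  -0.9944  0.5626]
 [ 0.0035 -0.9944  0.106  -0.0685]
 [-1.     -0.0036 -0.001   0.2597]
 [ 0.      0.      0.      1.    ]]
59.793357004797244 -0.06736846214657097 [[-0.0, -0.276, 0.961, -0.128], [1.0, 0.001, 0.0, -0.0], [-0.001, 0.961, 0.276, -0.07], [0.0, 0.0, 0.0, 1.0]] 1.55
[[302.52991517 149.6731443 ]
 [179.28216423 148.42142229]]
```

View pics/w1.png

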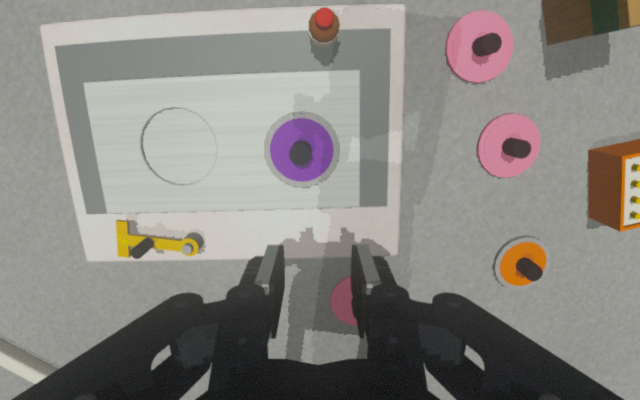

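The wrist view shows the violet disc at (302,149) and the pocket ring at (179,146), both agreeing with the top view's projection. The clip is at (160,243). I'll measure the centres from this view.

Run:
```python
from h import *
d=shot("wrist"); im=d["pixels"]; hsv=cv2.cvtColor(im,cv2.COLOR_BGR2HSV); g=cv2.cvtColor(im,cv2.COLOR_BGR2GRAY)
m=cv2.inRange(hsv,(125,80,40),(150,255,255)); cn=max(cv2.findContours(m,cv2.RETR_EXTERNAL,cv2.CHAIN_APPROX_NONE)[0],key=cv2.contourArea)
fe=lambda X:(lambda e:(np.r_[e[0]].round(4),np.r_[e[1]].round(4)))(cv2.fitEllipse((X[:,:2]*1000).astype(np.float32)))
D,_=fe(onplane(d,cn[:,0],.061)); print("disc",D,_)
# pocket ring: dark pixels relative to local background
bg=cv2.medianBlur(g,15); dk=(bg.astype(int)-g>8)
v,u=np.nonzero(dk); s=(abs(np.hypot(u-179,v-146)-38.5)<6); X=onplane(d,np.c_[u,v][s],.055)
Pk,_=fe(X); print("pocket",Pk,_,s.sum())
v=Pk-D; print("dir",np.degrees(np.arctan2(v[1],v[0])),np.linalg.norm(v)); 
T=tcp();y=-T[:2,1]; print("jaw dir",np.degrees(np.arctan2(y[1],y[0])))
print(tool(np.r_[D/1000,.18]-T[:3,3]).round(1))
```

```text
disc [589.8308 -55.2842] [58.0371 58.265 ]
pocket [605.0541  62.7212] [74.1928 74.3798] 545
dir 82.64915045408925 118.98328996985249
jaw dir 83.7211231075857
[ 79.1 -20.1 -27.3]
```

Call:
play_rows:
  rows:
    - [[1, 0, 0], [70, -20, -27], 40]
    - [[1, 0, 0], [110, -20, -27], 40]
    - [[1, 0, 0], [140, -20, -27], 40]
    - [[1, 0, 0], [140, -20, -27], 40]
    - [[1, 0, 0], [155, -20, -27], 40]
    - [[1, 0, 0], [165, -20, -27], 40]
    - [[1, 0, 0], [173, -20, -27], 40]
    - [[1, 0, 0], [180, -20, -27], 40]
    - [[1, 0, 0], [180, -20, -27], 40]
    - [[1, 0, 0], [180, -20, -27], 40]

```text
time_s: 2.6
tcp_pos: [0.5897, -0.0553, 0.0797]
orientation: [0.045, -0.706, 0.045, 0.706]
ft_force: [-0.0, -0.6, 0.2]
width: 0.0401
```

Run:
```python
from h import *
print(tcp().round(4),monitor.sense()["ft_force"]); d=shot("wrist"); cv2.imwrite("pics/w2.png",d["pixels"][:400])
```

```text
[[-4.000e-04 -1.266e-01 -9.920e-01  5.897e-01]
 [ 7.000e-04 -9.920e-01  1.266e-01 -5.530e-02]
 [-1.000e+00 -6.000e-04  5.000e-04  7.970e-02]
 [ 0.000e+00  0.000e+00  0.000e+00  1.000e+00]] [-0.0023885  -0.61014263  0.20225031]
```

View pics/w2.png

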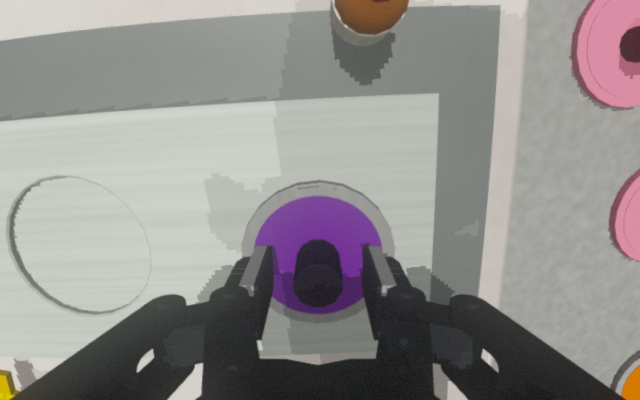

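The knob, at (318,272), stands centred between the pads, and the fingertips clear the disc. I'll close to a loose cage and push towards the pocket, which leaves the disc free to tip and drop.

Call:
play_rows:
  rows:
    - [[0, 0, 0], [0, 0, 0], 25]
    - [[0, 0, 0], [0, 0, 0], 25]
    - [[0, 0, 0], [0, 0, 0], 25]
    - [[0, 0, 0], [0, -2, 0], 25]
    - [[0, 0, 0], [0, -5, 0], 25]
    - [[0, 0, 0], [0, -10, 0], 25]
    - [[0, 0, 0], [0, -15, 0], 25]
    - [[0, 0, 0], [0, -20, 0], 25]
    - [[0, 0, 0], [0, -25, 0], 25]
    - [[0, 0, 0], [0, -28, 0], 25]
    - [[0, 0, 0], [0, -30, 0], 25]
    - [[0, 0, 0], [0, -30, 0], 25]

```text
time_s: 3.85
tcp_pos: [0.5939, -0.025, 0.08]
orientation: [-0.045, 0.706, -0.044, -0.706]
ft_force: [0.1, -0.4, 0.4]
width: 0.0251
```

```bash
cat >> h.py <<'E'
def look(z=.061,save=None):
    s=monitor.sense(); d=shot("top"); im=d["pixels"]; hsv=cv2.cvtColor(im,cv2.COLOR_BGR2HSV)
    w=shot("wrist"); out={"t":s["time_s"],"tcp":s["tcp_pos"].round(4),"f":s["ft_force"].round(2)}
    h2=cv2.cvtColor(w["pixels"],cv2.COLOR_BGR2HSV); m=cv2.inRange(h2,(125,80,40),(150,255,255))
    cs=cv2.findContours(m,cv2.RETR_EXTERNAL,cv2.CHAIN_APPROX_NONE)[0]
    if cs:
        c=cv2.convexHull(max(cs,key=cv2.contourArea)); X=onplane(w,c[:,0],z); e=cv2.fitEllipse((X[:,:2]*1000).astype(np.float32)); out["disc"]=np.r_[e[0]].round(1); out["axes"]=np.r_[e[1]].round(1)
    if save: cv2.imwrite(save,w["pixels"])
    print(out); return w
E
python3 -c "
from h import *
look()"
```

```text
{'t': 3.85, 'tcp': array([ 0.5939, -0.025 ,  0.08  ]), 'f': array([ 0.12, -0.39,  0.4 ]), 'disc': array([593.2, -27.3]), 'axes': array([59.4, 59.5])}
```

Call:
play_rows:
  rows:
    - [[0, 0, 0], [0, -5, 0], 25]
    - [[0, 0, 0], [0, -12, 0], 25]
    - [[0, 0, 0], [0, -19, 0], 25]
    - [[0, 0, 0], [0, -26, 0], 25]
    - [[0, 0, 0], [0, -33, 0], 25]
    - [[0, 0, 0], [0, -40, 0], 25]
    - [[0, 0, 0], [0, -47, 0], 25]
    - [[0, 0, 0], [0, -54, 0], 25]
    - [[0, 0, 0], [0, -61, 0], 25]
    - [[0, 0, 0], [0, -67, 0], 25]
    - [[0, 0, 0], [0, -70, 0], 25]
    - [[0, 0, 0], [0, -70, 0], 25]

```text
time_s: 5.15
tcp_pos: [0.6027, 0.045, 0.08]
orientation: [-0.045, 0.706, -0.044, -0.706]
ft_force: [0.5, -1.0, -0.7]
width: 0.0252
```

```bash
python3 -c "
from h import *
look(save='pics/w3.png'); print(tcp().round(4))"
```

```text
{'t': 5.15, 'tcp': array([0.6027, 0.045 , 0.08  ]), 'f': array([ 0.52, -1.02, -0.7 ]), 'disc': array([602.2,  42.3]), 'axes': array([59.3, 59.6])}
[[ 0.000e+00 -1.269e-01 -9.919e-01  6.025e-01]
 [ 2.200e-03 -9.919e-01  1.269e-01  4.470e-02]
 [-1.000e+00 -2.200e-03  3.000e-04  7.980e-02]
 [ 0.000e+00  0.000e+00  0.000e+00  1.000e+00]]
```

View pics/w3.png

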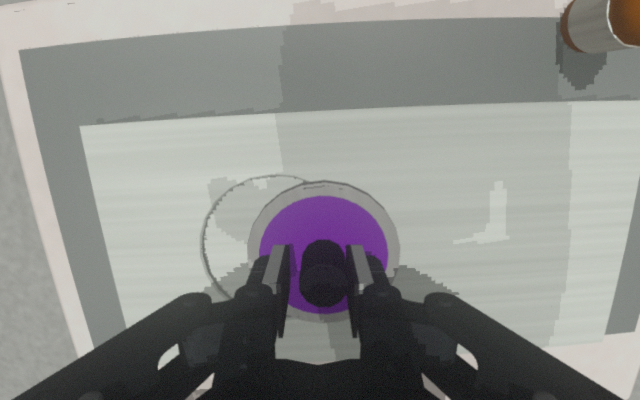

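The disc, at about (325,255), is lined up with the pocket arc, whose left edge is at (203,240). About 20 mm is left, so I'll feel in slowly.

Call:
play_rows:
  rows:
    - [[0, 0, 0], [0, -2, 0], 25]
    - [[0, 0, 0], [0, -4, 0], 25]
    - [[0, 0, 0], [0, -6, 0], 25]
    - [[0, 0, 0], [0, -8, 0], 25]
    - [[0, 0, 0], [0, -10, 0], 25]
    - [[0, 0, 0], [0, -12, 0], 25]
    - [[0, 0, 0], [0, -12, 0], 25]

```text
time_s: 5.95
tcp_pos: [0.6039, 0.0573, 0.0795]
orientation: [0.046, -0.706, 0.044, 0.706]
ft_force: [0.5, -0.7, -0.1]
width: 0.0251
```

```bash
python3 -c "
from h import *
look(save='pics/w4.png')"
```

```text
{'t': 5.95, 'tcp': array([0.6039, 0.0573, 0.0795]), 'f': array([ 0.53, -0.72, -0.09]), 'disc': array([604. ,  53.8]), 'axes': array([57.9, 60.3])}
```

Call:
play_rows:
  rows:
    - [[0, 0, 0], [0, -1, 0], 25]
    - [[0, 0, 0], [0, -2, 0], 25]
    - [[0, 0, 0], [0, -3, 0], 25]
    - [[0, 0, 0], [0, -4, 0], 25]
    - [[0, 0, 0], [0, -5, 0], 25]
    - [[0, 0, 0], [0, -5, 0], 25]

```text
time_s: 6.65
tcp_pos: [0.6044, 0.0624, 0.0795]
orientation: [0.046, -0.705, 0.044, 0.706]
ft_force: [-0.2, -0.2, -1.2]
width: 0.0247
```

```bash
python3 -c "
from h import *
look(save='pics/w5.png')"
```

```text
{'t': 6.65, 'tcp': array([0.6044, 0.0624, 0.0795]), 'f': array([-0.22, -0.2 , -1.25]), 'disc': array([604.7,  59.2]), 'axes': array([58., 60.])}
```

Call:
play_rows:
  rows:
    - [[0, 0, 0], [0, -1, 0], 25]
    - [[0, 0, 0], [0, -2, 0], 25]
    - [[0, 0, 0], [0, -2.5, 0], 25]
    - [[0, 0, 0], [0, -2.5, 0], 25]

```text
time_s: 7.15
tcp_pos: [0.6049, 0.0649, 0.0796]
orientation: [0.046, -0.706, 0.044, 0.706]
ft_force: [0.2, 0.1, -0.3]
width: 0.0252
```

```bash
python3 -c "
from h import *
look(z=.057,save='pics/w6.png')"
```

```text
{'t': 7.15, 'tcp': array([0.6049, 0.0649, 0.0796]), 'f': array([ 0.23,  0.11, -0.27]), 'disc': array([603.5,  61.9]), 'axes': array([59.6, 61.2])}
```

View pics/w6.png

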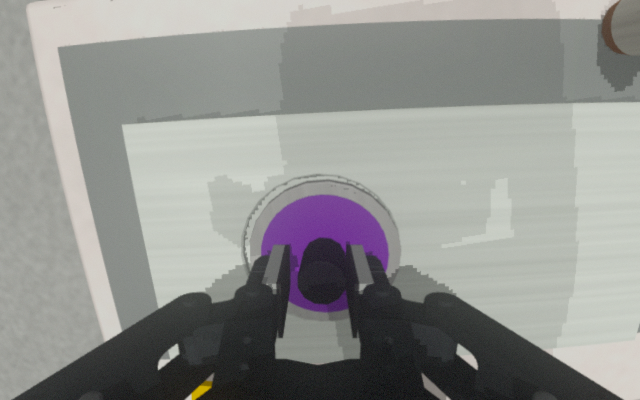

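The disc is still slightly tipped. A narrow gap shows at its upper left (245,230), so it has a couple of mm to go.

Call:
play_rows:
  rows:
    - [[0, 0, 0], [0, -0.7, 0], 25]
    - [[0, 0, 0], [0, -1.4, 0], 25]
    - [[0, 0, 0], [0, -2, 0], 25]
    - [[0, 0, 0], [0, -2, 0], 25]

```text
time_s: 7.65
tcp_pos: [0.6052, 0.0669, 0.0797]
orientation: [0.046, -0.706, 0.044, 0.706]
ft_force: [0.1, 0.2, -0.3]
width: 0.0253
```

```bash
python3 -c "
from h import *
look(z=.057,save='pics/w7.png')"
```

```text
{'t': 7.65, 'tcp': array([0.6052, 0.0669, 0.0797]), 'f': array([ 0.11,  0.16, -0.29]), 'disc': array([604.8,  64.6]), 'axes': array([59.4, 59.6])}
```

Call:
play_rows:
  rows:
    - [[0, 0, 0], [0, 2, 0], 40]
    - [[0, 0, 0], [0, 2, 0], 45]
    - [[0, 0, 0], [0, 2, 0], 45]
    - [[0, 0, 0], [-20, 2, 0], 45]
    - [[0, 0, 0], [-60, 2, 0], 45]
    - [[0, 0, 0], [-100, 2, 0], 45]
    - [[0, 0, 0], [-120, 2, 40], 45]
    - [[0, 0, 0], [-120, 2, 60], 20]
    - [[0, 0, 0], [-120, 2, 60], 0]
    - [[0, 0, 0], [-120, 2, 60], 0]
    - [[0, 0, 0], [-120, 2, 60], 0]

```text
time_s: 8.85
tcp_pos: [0.546, 0.072, 0.1993]
orientation: [0.046, -0.706, 0.044, 0.706]
ft_force: [-0.7, -0.2, 0.2]
width: 0.0001
```

Run:
```python
from h import *
w=look(z=.057,save='pics/w8.png'); print(tcp().round(4), monitor.sense()["width"])
m=cv2.inRange(cv2.cvtColor(w["pixels"],cv2.COLOR_BGR2HSV),(20,100,80),(32,255,255)); n,l,s,c=cv2.connectedComponentsWithStats(m); print(s[1:][s[1:,4]>80],c[1:][s[1:,4]>80])
```

```text
{'t': 8.85, 'tcp': array([0.546 , 0.072 , 0.1993]), 'f': array([-0.65, -0.24,  0.22]), 'disc': array([604.9,  64.6]), 'axes': array([58.9, 59.2])}
[[-5.000e-04 -1.272e-01 -9.919e-01  5.460e-01]
 [ 3.500e-03 -9.919e-01  1.272e-01  7.190e-02]
 [-1.000e+00 -3.400e-03  1.000e-03  1.992e-01]
 [ 0.000e+00  0.000e+00  0.000e+00  1.000e+00]] -3.3309409158910965e-05
[[ 233  210  104   47 1713]] [[270.38587274 235.24401635]]
```

View pics/w8.png

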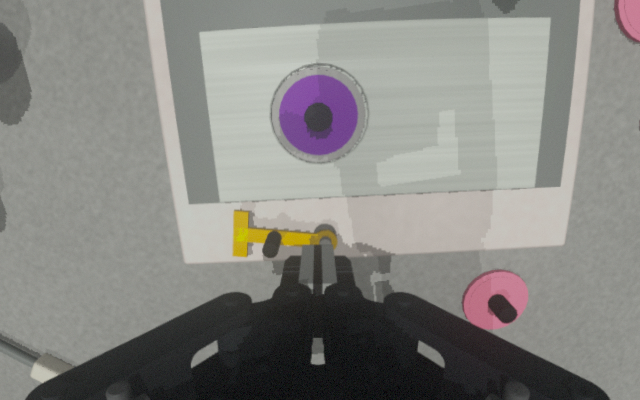

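The disc is seated concentric in its pocket, with its knob at (318,117) and an even gap all round. The clip peg's base is near (276,237) and its top near (267,252). The pivot is at (325,236). Next I'll work out the peg angle.

Run:
```python
from h import *
w=shot("wrist"); g=w["pixels"]; T=tcp()
m=cv2.inRange(g,(0,0,0),(60,60,60)); z=np.zeros_like(m); z[225:262,258:290]=m[225:262,258:290]
n,l,s,c=cv2.connectedComponentsWithStats(z); i=1+np.argmax(s[1:,4]); print("peg blob",c[i],s[i],"mid->",onplane(w,c[i],.0755))
pv=onplane(w,(325,236),.0625); print("pivot seen",pv, "joint6",monitor.sense()["joints"][5])
m=cv2.inRange(cv2.cvtColor(g,cv2.COLOR_BGR2HSV),(20,100,80),(32,255,255)); v,u=np.nonzero(m[:, :256]); b=onplane(w,(242,233),.0625)
# crossbar
k=(u<249)&(u>225)&(v<262); print("bar mean",onplane(w,(u[k].mean(),v[k].mean()),.0625))
```

```text
peg blob [288.33333333 260.        ] [288 259   2   3   3] mid-> [[0.497665   0.10187693 0.0755    ]]
pivot seen [[0.50915607 0.07091039 0.0625    ]] joint6 1.698653953161181
bar mean [[0.52028458 0.13920987 0.0625    ]]
```

Run:
```python
from h import *
w=shot("wrist"); g=w["pixels"]; t=shot("top")
def blob(d,box,mx):
    x0,y0,x1,y1=box; m=(d["pixels"][y0:y1,x0:x1].max(2)<mx).astype(np.uint8); n,l,s,c=cv2.connectedComponentsWithStats(m)
    i=1+np.argmax(s[1:,4]); return c[i]+[x0,y0],s[i]
for mx in (70,90,110):
    c,s=blob(w,(256,228,290,262),mx); print(mx,"wrist",c,s,onplane(w,c,.0755))
c,s=blob(t,(270,185,288,200),90); print("top",c,s,onplane(t,c,.0755))
cv2.imwrite("pics/crop2.png",cv2.resize(g[195:275,220:350],None,fx=6,fy=6,interpolation=cv2.INTER_CUBIC))
```

```text
70 wrist [273.6125 241.4625] [10  6 14 17 80] [[0.51469121 0.11088503 0.0755    ]]
90 wrist [271.60843373 244.29216867] [  7   3  18  27 332] [[0.51252237 0.11283811 0.0755    ]]
110 wrist [271.64364641 244.26519337] [  6   3  19  27 362] [[0.51254155 0.11280687 0.0755    ]]
top [280.         185.95833333] [ 0  0 18  3 24] [[0.5384228 0.1048203 0.0755   ]]
```

View pics/crop2.png

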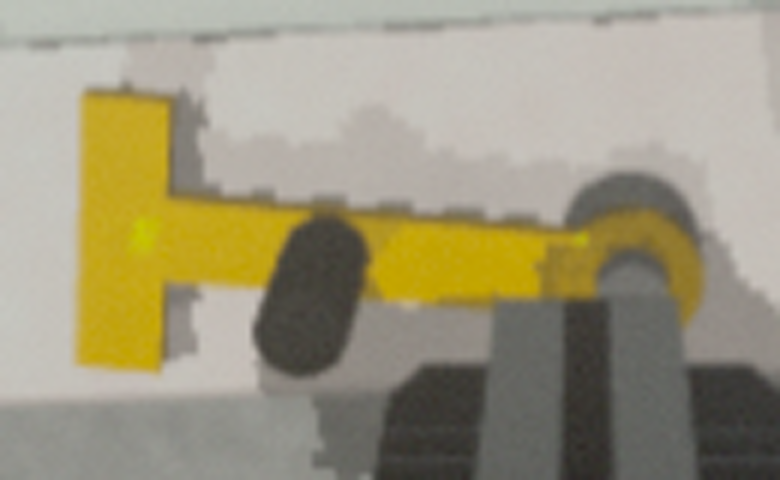

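The peg's middle is at about world (0.512, 0.112), the pivot at about (0.504, 0.069) and the clip angle about 0.1. I'll turn the jaws 68° and straddle the peg.

Call:
play_rows:
  rows:
    - [[-9, 0, 0], [10, -20, 20], 24]
    - [[-18, 0, 0], [30, -36, 39], 24]
    - [[-27, 0, 0], [55, -36, 39], 24]
    - [[-36, 0, 0], [70, -36, 39], 24]
    - [[-45, 0, 0], [70, -36, 39], 24]
    - [[-54, 0, 0], [70, -36, 39], 24]
    - [[-62, 0, 0], [70, -36, 39], 24]
    - [[-68, 0, 0], [70, -36, 39], 24]
    - [[-68, 0, 0], [70, -36, 39], 24]
    - [[-68, 0, 0], [70, -36, 39], 24]
    - [[-68, 0, 0], [70, -36, 39], 24]

```text
time_s: 10.2
tcp_pos: [0.5117, 0.1128, 0.1293]
orientation: [0.355, 0.611, 0.358, -0.61]
ft_force: [-0.4, -0.4, -0.5]
width: 0.0237
```

Run:
```python
from h import *
w=look(z=.057,save='pics/w9.png'); T=tcp(); print(T.round(4), monitor.sense()["width"])
P=np.array([.5125,.1125,.0755]); print("tool to peg",tool(P-T[:3,3]).round(1))
m=(w["pixels"].max(2)<110).astype(np.uint8); n,l,s,c=cv2.connectedComponentsWithStats(m); print(s[1:][s[1:,4]>60],c[1:][s[1:,4]>60]); print(proj(w,[[*P[:2],.0625],P,[*P[:2],.0885],[.504,.069,.0625]]))
```

```text
{'t': 10.2, 'tcp': array([0.5117, 0.1128, 0.1293]), 'f': array([-0.38, -0.43, -0.49]), 'disc': array([604.9,  64.6]), 'axes': array([59.3, 59.4])}
[[-8.000e-04  8.714e-01 -4.905e-01  5.117e-01]
 [ 3.500e-03 -4.905e-01 -8.714e-01  1.129e-01]
 [-1.000e+00 -2.400e-03 -2.700e-03  1.293e-01]
 [ 0.000e+00  0.000e+00  0.000e+00  1.000e+00]] 0.02406373256269706
tool to peg [53.8  1.   0.1]
[[  429   162    42    75   165]
 [    0   192   623   208 48740]
 [  463   201    64    45  1946]
 [  310   214    23    36   679]
 [  190   244    17    12    90]
 [  619   311    21    30   441]] [[439.98787879 195.89090909]
 [296.29384489 348.80980714]
 [495.61048304 222.8036999 ]
 [320.80706922 232.32253314]
 [198.38888889 249.91111111]
 [630.5260771  327.79365079]]
[[319.91544531 223.81263158]
 [320.04487425 231.64871208]
 [320.19177466 240.55394379]
 [341.83086271 286.68028279]]
```

View pics/w9.png

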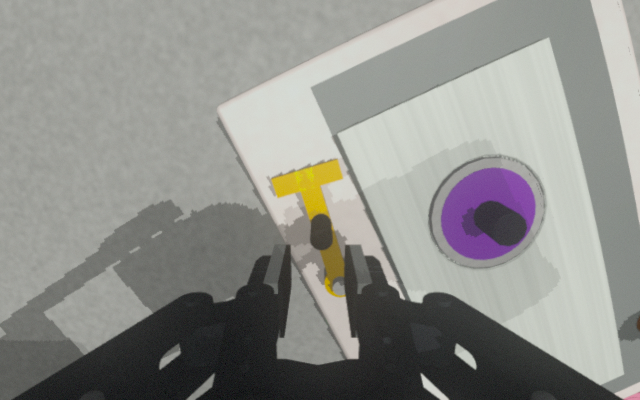

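The peg blob at (321,232) falls on the predicted pixel, midway between the fingers. Descending.

Call:
play_rows:
  rows:
    - [[0, 0, 0], [15, 1, 0], 24]
    - [[0, 0, 0], [30, 1, 0], 24]
    - [[0, 0, 0], [40, 1, 0], 24]
    - [[0, 0, 0], [49, 1, 0], 24]
    - [[0, 0, 0], [49, 1, 0], 22]
    - [[0, 0, 0], [49, 1, 0], 20]

```text
time_s: 10.9
tcp_pos: [0.5123, 0.1125, 0.0799]
orientation: [0.356, 0.611, 0.358, -0.61]
ft_force: [-0.1, 0.3, -0.3]
width: 0.0205
```

```bash
cat >> h.py <<'E'
piv=np.array([.504,.069]); ex=np.array([.9971,-.0758]); ey=np.array([.0758,.9971])
def arc(ths,rot,lead=4.,r=42.):
    T=tcp(); p0=T[:2,3]
    for i,th in enumerate(ths):
        p=piv+r/1000*(np.sin(th)*ex+np.cos(th)*ey)+lead/1000*(np.cos(th)*ex-np.sin(th)*ey)
        print(round(th,2),rot, (T[:3,:3].T@np.r_[p-p0,0]*1000).round(1)[1:])
E
python3 - <<'E'
from h import *
print(monitor.sense()["ft_force"],tcp()[:3,3]); arc(np.arange(.2,.85,.06),0)
E
```

```text
[-0.11833013  0.33974912 -0.27621778] [0.51232559 0.11252285 0.07987679]
0.2 0 [8.1 0.2]
0.26 0 [10.6 -0. ]
0.32 0 [13.2 -0.2]
0.38 0 [15.7 -0.1]
0.44 0 [18.2  0. ]
0.5 0 [20.7  0.3]
0.56 0 [23.2  0.8]
0.62 0 [25.7  1.4]
0.68 0 [28.1  2.2]
0.74 0 [30.5  3.1]
0.8 0 [32.8  4.2]
```

Call:
play_rows:
  rows:
    - [[0, 0, 0], [0, 3, 0], 20]
    - [[0, 0, 0], [0, 6, 0], 20]
    - [[0, 0, 0], [0, 9, 0], 20]
    - [[0, 0, 0], [0, 12, 0], 20]
    - [[0, 0, 0], [0, 15, 0], 20]
    - [[0, 0, 0], [0, 18, 0], 20]
    - [[0, 0, 0], [0, 21, 0.5], 20]
    - [[0, 0, 0], [0, 24, 1], 20]
    - [[0, 0, 0], [0, 27, 2], 20]
    - [[0, 0, 0], [0, 30, 3], 20]
    - [[0, 0, 0], [0, 33, 4], 20]
    - [[0, 0, 0], [0, 33, 4], 20]

```text
time_s: 12.1
tcp_pos: [0.5395, 0.0922, 0.0798]
orientation: [0.356, 0.611, 0.358, -0.61]
ft_force: [-0.1, -0.6, 0.2]
width: 0.02
```

Run:
```python
from h import *
look(z=.057,save='pics/w10.png'); arc(np.arange(.85,1.5,.07),0)
```

```text
{'t': 12.1, 'tcp': array([0.5395, 0.0922, 0.0798]), 'f': array([-0.1 , -0.58,  0.18]), 'disc': array([604.7,  64.6]), 'axes': array([59.5, 59.6])}
0.85 0 [1.1 0.9]
0.92 0 [3.6 2.5]
0.99 0 [6.  4.2]
1.06 0 [8.3 6. ]
1.13 0 [10.5  8. ]
1.2 0 [12.5 10.2]
1.27 0 [14.3 12.5]
1.34 0 [16.  14.9]
1.41 0 [17.5 17.5]
1.48 0 [18.9 20.1]
```

View pics/w10.png

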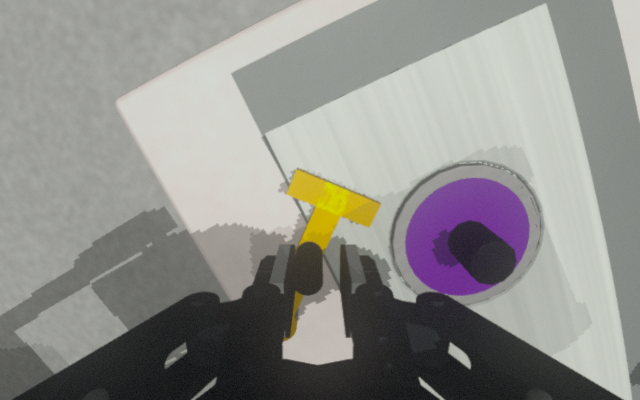

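The peg, at (309,268), sits against the trailing finger, the clip is about half swung and the disc is still seated. I'll carry on along the arc while turning the jaws.

Call:
play_rows:
  rows:
    - [[4, 0, 0], [0, 1, 1], 20]
    - [[8, 0, 0], [0, 3.5, 2.5], 20]
    - [[12, 0, 0], [0, 6, 4], 20]
    - [[16, 0, 0], [0, 8.5, 6], 20]
    - [[20, 0, 0], [0, 10.5, 8], 20]
    - [[24, 0, 0], [0, 12.5, 10], 20]
    - [[28, 0, 0], [0, 14.5, 12.5], 20]
    - [[32, 0, 0], [0, 16, 15], 20]
    - [[36, 0, 0], [0, 17.5, 17.5], 20]
    - [[40, 0, 0], [0, 19, 20], 20]
    - [[40, 0, 0], [0, 19, 20], 20]

```text
time_s: 13.3
tcp_pos: [0.5457, 0.0655, 0.0796]
orientation: [-0.126, -0.695, -0.128, 0.696]
ft_force: [-0.9, -0.0, -0.6]
width: 0.02
```

Run:
```python
from h import *
w=look(z=.057,save='pics/w11.png'); arc(np.arange(1.48,1.75,.04),0)
m=cv2.inRange(cv2.cvtColor(w["pixels"],cv2.COLOR_BGR2HSV),(20,100,80),(32,255,255)); v,u=np.nonzero(m); X=onplane(w,np.c_[u,v],.0625)[:,:2]
B=np.c_[(X-piv)@ex,(X-piv)@ey]*1000; k=B[:,0]>66; print("bar",B[k].mean(0),B[k].min(0),B[k].max(0),"theta",np.arctan2(*B[k].mean(0)))
```

```text
{'t': 13.3, 'tcp': array([0.5457, 0.0655, 0.0796]), 'f': array([-0.86, -0.04, -0.64]), 'disc': array([604.9,  64.6]), 'axes': array([59.2, 59.6])}
1.48 0 [-0.   0.1]
1.52 0 [1.5 0.8]
1.56 0 [3.  1.7]
1.6 0 [4.4 2.5]
1.64 0 [5.8 3.4]
1.68 0 [7.2 4.4]
1.72 0 [8.5 5.5]
bar [71.16323635  5.66441312] [ 66.00267779 -14.13261315] [76.90058409 25.93323093] theta 1.491366330332987
```

Call:
play_rows:
  rows:
    - [[0, 0, 0], [0, 1.5, 1], 20]
    - [[0, 0, 0], [0, 3, 1.7], 20]
    - [[0, 0, 0], [0, 4.5, 2.5], 20]
    - [[0, 0, 0], [0, 4.5, 2.5], 20]

```text
time_s: 13.8
tcp_pos: [0.546, 0.0624, 0.0799]
orientation: [0.124, 0.696, 0.129, -0.695]
ft_force: [1.2, 6.3, -1.1]
width: 0.0203
```

Call:
play_rows:
  rows:
    - [[0, 0, 0], [0, 0.8, 0.4], 20]
    - [[0, 0, 0], [0, 0.8, 0.4], 20]

```text
time_s: 14.0
tcp_pos: [0.546, 0.0624, 0.0799]
orientation: [0.124, 0.697, 0.129, -0.695]
ft_force: [0.3, 5.8, -0.0]
width: 0.0199
```

```bash
cat >> h.py <<'E'
def clip(w):
    m=cv2.inRange(cv2.cvtColor(w["pixels"],cv2.COLOR_BGR2HSV),(20,100,80),(32,255,255)); v,u=np.nonzero(m); X=onplane(w,np.c_[u,v],.0625)[:,:2]
    B=np.c_[(X-piv)@ex,(X-piv)@ey]*1000; B=B[np.hypot(*B.T)<90]; k=B[:,0]>66; print("bar",B[k].mean(0),B[k].min(0),B[k].max(0),"theta",np.arctan2(*B[k].mean(0)))
E
python3 -c "
from h import *
clip(look(z=.057)); print(tcp().round(3))"
```

```text
{'t': 14.0, 'tcp': array([0.546 , 0.0624, 0.0799]), 'f': array([ 0.3 ,  5.76, -0.02]), 'disc': array([604.8,  64.5]), 'axes': array([59.3, 59.6])}
bar [71.13593113  1.41257294] [ 66.00144608 -19.25647931] [76.66781328 20.70159338] theta 1.5509415601205772
[[ 0.001  0.352 -0.936  0.546]
 [ 0.009 -0.936 -0.352  0.062]
 [-1.    -0.008 -0.004  0.08 ]
 [ 0.     0.     0.     1.   ]]
```

The force rose to 6 N and motion stopped, so the clip is at its stop. I'll back off to centre, open and lift straight up.

Call:
play_rows:
  rows:
    - [[0, 0, 0], [0, -2, 0], 20]
    - [[0, 0, 0], [0, -3.5, 0], 22]
    - [[0, 0, 0], [0, -3.5, 0], 26]
    - [[0, 0, 0], [-10, -3.5, 0], 26]
    - [[0, 0, 0], [-30, -3.5, 0], 26]
    - [[0, 0, 0], [-60, -3.5, 0], 26]
    - [[0, 0, 0], [-100, -3.5, 20], 26]
    - [[0, 0, 0], [-140, -3.5, 50], 26]
    - [[0, 0, 0], [-160, -3.5, 60], 26]
    - [[0, 0, 0], [-160, -3.5, 60], 26]
    - [[0, 0, 0], [-160, -3.5, 60], 26]

```text
time_s: 15.2
tcp_pos: [0.4888, 0.043, 0.2403]
orientation: [0.124, 0.697, 0.129, -0.694]
ft_force: [0.2, -0.4, -0.3]
width: 0.0258
```

```bash
python3 -c "
from h import *
clip(look(z=.057,save='pics/w12.png')); print(tcp()[:3,3].round(3))"
```

```text
{'t': 15.2, 'tcp': array([0.4888, 0.043 , 0.2403]), 'f': array([ 0.17, -0.43, -0.29]), 'disc': array([605.1,  64.6]), 'axes': array([58.5, 59. ])}
bar [70.77727786  1.11176978] [ 66.00239771 -19.31708344] [75.90215632 20.601822  ] theta 1.5550896143377062
[0.488 0.043 0.238]
```

View pics/w12.png

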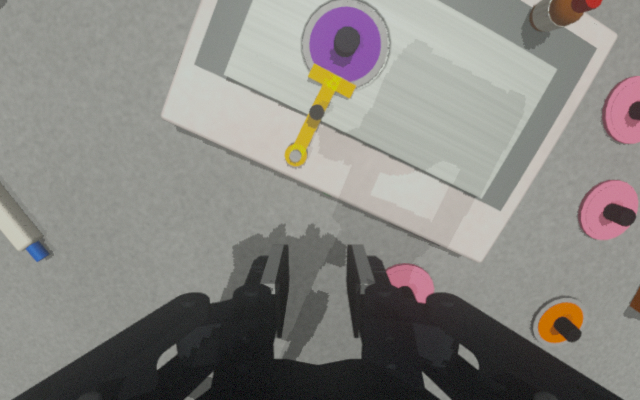

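The last view shows the crossbar at (332,81) lying over the rim of the seated disc, whose knob is at (347,41). The pivot is at (296,155) and the gripper is clear. I'll check the angle with the visible pivot and hand in.

Run:
```python
from h import *
w=shot("wrist"); X=onplane(w,[(296,155),(332,81)],.0625)[:,:2]; v=X[1]-X[0]; print("theta",np.arctan2(v@ex,v@ey),np.linalg.norm(v),X[0]); th=np.arctan2(v@ex,v@ey)
if th>1.5: print(sign_off())
```

```text
theta 1.5966763273985374 0.06940019290176778 [0.5037234 0.0711631]
the job is handed in; nothing more can be done
None
```

The violet disc is seated flat in the pocket, the clip is swung over its rim to the stop, and the job is handed in at about 15 s of the 64 s allowed.

- **Disc:** I pushed it along the plate in a loose finger cage, never gripped or pressed down. It tipped about 10 mm short of the pocket centre, then dropped in. The wrist force stayed at or below about 1.3 N at each check. The last look had it flat at (605, 64.6) mm, with its size right for the seated height. It did not move while the clip swung.
- **Clip:** I swung it by its peg until it stopped and the force rose to about 6 N, then backed off, opened and lifted clear. The last angle, using the pivot as seen in the picture, was 1.597 rad.
- **Disagreement:** with my earlier pivot estimate, which was about 2 mm off, the angle reads 1.55 rad. Both are above the 1.45 needed.
- **Bystanders:** the gripper touched none of them on purpose, and the dropper, spare disc and pink look-alikes showed no sign of being moved in the last view. I did not measure the bystanders' positions after the job.

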